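Seat a specimen bar on its parallels in the bench vise

ROBOT

A 7-joint arm with a two-finger parallel gripper is mounted at the origin on the work surface. World frame = base frame: x ahead of the robot, y to its left, z up, the work surface at z = 0. Lengths are in m, angles in rad, forces in N, time in s.
With the tool pointing down it reaches from about 0.425 to 0.825 m from the base axis. Payload 3.6 kg.
Tool frame: the origin (TCP) lies where the fingers leave the gripper's body, on its centre line; the fingertips stand 73 mm ahead of it and the grasp point (between the pads) lies 54 mm ahead of it; z points along the fingers, y is the line along which they close (so a half turn about z gives the same grasp; the last joint's range is limited). The gripper opens to 85 mm and grips with 20 to 120 N. Pads are 22 mm wide; open, the fingers measure 114 mm over their backs; the gripper's body (76 mm by 85 mm) begins 54 mm behind the grasp point. The pads swing forward as they close: fully open they stand 13 mm farther back than shut.
Start: joints at [-1.173, 0.615, -0.013, 1.423, 0.008, 1.103, -0.04], TCP at [0.268, 0.592, 0.304] pointing down, gripper open.
Joint ranges: [-3.12, 3.12], [-0.3, 2.06], [-1.34, 1.32], [0.26, 2.42], [-1.36, 4.5], [0.01, 1.98], [-2.84, 2.84]. Speed limits (rad/s): [2.79, 2.79, 3.14, 3.14, 3.14, 3.14, 3.14].

INTERFACE

Orientations are given as a unit quaternion [x, y, z, w].
In Python, from station import arm, snapshot, camera_info, ticket gives the robot as it stands. Calls block until the motion is done:
- arm.movep(position, orientation): joint-space move of the TCP to a pose.
- arm.line_to(position, velocity=0.15, ori=None): straight line of the TCP; ori=None keeps the orientation; velocity is the mean speed in m/s.
- arm.move_j(angles): joint-space move.
- arm.move_gripper(opening, effort=None): opening from 0.0 (shut) to 1.0 (fully open); effort is the grip in N (None keeps the last); returns when the fingers have stopped.
- arm.pause(seconds).
- arm.ik(position, orientation): joint angles nearest the present ones, or None.
- snapshot(name): name is "side" or "top"; returns the picture (384x512x3 uint8, blue, green, red); there is no depth.
- camera_info(name): a dict with "fx", "fy", "cx", "cy" (pixels), "R" (3x3) and "t" (3): a world point X has camera coordinates R X + t. Camera axes: x right, y down, z forward; pixel columns grow to the right and rows downward; lengths in m; the calibration is good to about 2 mm. A picture is of the moment at which its call begins. camera_info takes no time and is no camera call.
A pose or a line that the arm cannot do raises arm.MotionError and nothing moves.
- ticket.finish_job(): hands the job in; it is judged then, once.
Readings, each from a call of its own:
- arm.read_time(): time.
- arm.read_joint_positions(): joint angles.
- arm.read_dq(): joint speeds.
- arm.read_effort(): joint torques, N m.
- arm.read_tool_pos(): TCP position.
- arm.read_eef_rot(): TCP orientation.
- arm.read_ft_force(): force on the tool from outside, world axes, zero at the start.
- arm.read_wrist_torque(): the same for the moment, N m.
- arm.read_opening(): opening from 0.0 (shut) to 1.0 (fully open).
- arm.read_finger_force(): force on a finger pad.
Only numpy, scipy, OpenCV 4.12 (cv2) and the standard library are available. Lean on these libraries where they do the work, as an engineer would, in place of code of your own. Each camera call takes 0.05 s, during which the arm holds its last target. There are 200 camera calls.

TASK

The aluminium bar is clamped a few millimetres too high in the small blue vise, and the two steel parallels under its ends still slide. Take the brass drift by its shank and, with its white foot on the middle of the bar, gently press the bar down (slowly, no striking, and under 34 N) until it sits hard on both parallels and stays there, so that neither can slide; keep the drift off the copper specimen and its black disc, and your fingers off the bar. Then stand the drift upright on its green mat again and let go, leaving the other things on the bench as they were.

Things in the scene. Friction and masses are not known exactly. Their poses are not given: they have to be found in the camera images.
- vise: Small blue vise, fixed. Origin: centre of its base on the bench; z up, y along the clamped bar, the screw handle to -x (out to 120 mm, 50 mm high). Base plate 130 (x) x 176 (y) mm, its flat top 25 mm above the bench. Two dark steel jaws, 44 mm long in y, tops 60 mm above the bench, hold only the middle of the bar.
- bar: Aluminium bar 36 (x) x 140 (y) x 25 (z) mm. Origin: its centre; y along its length, z up. It starts level but 3.5 to 7 mm too high. The jaws grip it by friction: it sinks straight down when pushed hard enough and stays where it is left. Seated, its top face is 68 mm above the bench.
- parallel_left: Loose ground steel parallel, 94 (x, across the bar) x 14 (y) x 18 (z) mm, on the vise's base plate under the +y end of the bar, about 50 mm from its centre; sticks out on both sides. Origin: centre of its underside.
- parallel_right: The same under the -y end of the bar.
- drift: Hand drift standing upright on the green mat, 100 mm tall, 0.25 kg. Origin: centre of its underside; z up along it. White nylon foot 24 mm across and 22 mm high; square brass shank 20 x 20 mm from 22 to 92 mm (its flats face x and y of the drift); dark round cap 24 mm across from 92 to 100 mm. Grip the shank flats, at about 60 mm above the underside.
- mat: Green plastic mat 130 x 130 x 4 mm, fixed on the bench. Origin: centre of its underside. The drift starts and ends on it.
- tray: Orange open tray 150 x 130 x 30 mm, fixed on the bench; bystander. Origin: centre of its underside.
- spare_parallel: Spare steel parallel 94 x 14 x 18 mm, lying in the orange tray; bystander. Origin: centre of its underside.
- bottle_a: Clear bottle with a blue cap, 60 mm across, 130 mm tall; bystander. Origin: centre of its underside.
- bottle_b: Amber bottle with a blue cap, 60 mm across, 130 mm tall; bystander. Origin: centre of its underside.
- beaker: White ceramic beaker, 64 mm across, 85 mm tall; bystander. Origin: centre of its underside.
- screwdriver: Screwdriver lying on the bench along its own x; bystander.
- middle (a point): Centre of the bar's top face, between the jaws: press here, straight down, at some 5 mm/s. The bar begins to sink at some 10 N; when it meets the parallels they stop it hard. Lifting off at once there leaves them loose: press on until 25 to 28 N is felt (no less, and under 34 N), so that the jaws keep the bar pinched down on both.
- specimen (a point): Centre, on the bar's top face and 45 mm from the bar's centre towards +y, of a black disc 28 mm across and 4 mm high that carries a polished copper specimen 22 mm across; 5.5 mm high together. The drift must touch neither.
Not all that is in view belongs to the job. Of the things that look like the drift, the smallest one is meant.

How it is judged:
On the way, in this order (a step that is already met when the one before it is completed fails the run):
1. the drift is lifted clear of its mat (height (world z) of drift above 0.03 m), for 0.2 s.
2. the bar is pressed home: with the drift clear of it, both parallels are pinched under it with more than 5.5 N (contact force between each of parallel_left, parallel_right and bar above 5.5 N and contact force between drift and bar below 0.1 N), for 0.3 s.
At the end, for the whole second after the job is handed in: The bar is down on both parallels (its top no more than 69.5 mm above the bench) and pinches each with more than 5.5 N; the drift stands upright (within 0.1 rad) at rest on the green mat, its centre within 60 mm of the mat's centre (contact force between each of parallel_left, parallel_right and bar above 5.5 N and z of middle in the frame of vise below 0.0695 m and horizontal distance between drift and mat below 0.06 m and height (world z) of drift below 0.008 m and angle between drift's own z axis and vertical below 0.1 rad and linear speed of drift below 0.02 m/s); the robot touches nothing.
It fails at once if the bar is pushed with more than 34 N (contact force between drift and bar above 34 N).
It fails at once if the drift touches the specimen or its black disc (contact force between drift and bar above 0.5 N and horizontal distance between drift and specimen below 0.026 m).
It fails at once if the fingers or the arm push the bar (contact force between any of the fingers, the arm and bar above 2 N).
It fails at once if a bystander is moved by more than 20 mm (distance of any of spare_parallel, bottle_a, bottle_b, beaker, screwdriver from where it was at the start of the episode above 0.02 m).
It also fails if it takes over 48 s, if anything falls off the work surface, if the arm or the gripper's body presses on something with over 40 N, if the wrist force passes 120 N, or if a joint passes its speed limit or range.

## Working session

There is one attempt and no reset: what is moved stays moved. The work goes in short steps, each a Python script; the robot and the scene stay as the last script left them, time stands still between calls to the robot, and variables do not carry over. Pictures are saved under pics/ and viewed, at most 10 in all, crops included, and the job is handed in when it is done.

```bash
mkdir -p pics
python3 - <<'E'
from station import arm,snapshot,camera_info
import cv2
for n in("side","top"):
    cv2.imwrite(f"pics/{n}0.png",snapshot(n)); c=camera_info(n); print(n,c)
print(arm.read_tool_pos(),arm.read_eef_rot(),arm.read_time())
E
```

```text
side {'fx': 475.3333472505347, 'fy': 475.3333472505347, 'cx': 258.1234322846585, 'cy': 181.75377565699347, 'R': array([[-0.99918608, -0.03670265, -0.01673573],
       [-0.01409641,  0.70642996, -0.70764257],
       [ 0.03779498, -0.70683069, -0.70637236]]), 't': array([0.5213759 , 0.05926888, 1.52816528])}
top {'fx': 389.1924177696637, 'fy': 389.1924177696637, 'cx': 257.45290916767857, 'cy': 188.64185731261247, 'R': array([[ 2.74750877e-02, -9.99620417e-01,  2.03486578e-03],
       [-9.98599231e-01, -2.75389888e-02, -4.51794184e-02],
       [ 4.52183072e-02, -7.90706920e-04, -9.98976816e-01]]), 't': array([0.01706637, 0.53242283, 1.27570921])}
[0.26764571 0.59176309 0.30284269] [ 2.10782087e-01  9.77532375e-01 -1.14123532e-03 -2.55587207e-04] 0.1
```

View pics/side0.png

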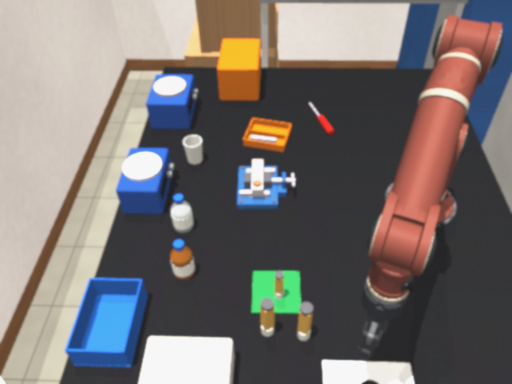

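View pics/top0.png

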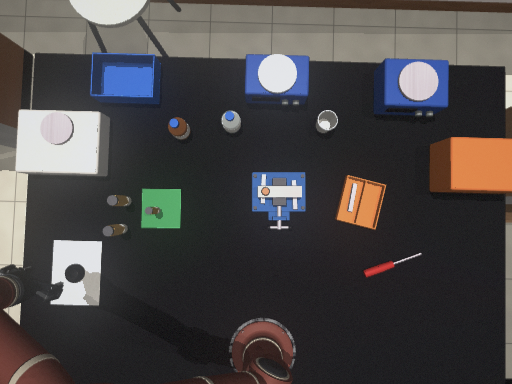

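The side view shows the small drift on the green mat at about (279,285), with two larger lookalikes at (267,318) and (305,322), and the vise at (260,185). In the top view the drift is at (153,211), the mat at (161,209), and the bar at (280,191) with the copper at its left end (265,191). I'll zoom in next.

Run:
```python
import cv2,numpy as np
s=cv2.imread("pics/side0.png");t=cv2.imread("pics/top0.png")
def z(i,x,y,w,h):return cv2.resize(i[y:y+h,x:x+w],(400,300),interpolation=cv2.INTER_CUBIC)
g=np.vstack([np.hstack([z(t,235,160,80,60),z(s,225,145,80,60)]),np.hstack([z(t,105,180,80,60),z(s,240,260,80,60)])])
cv2.imwrite("pics/z.png",g)
```

```text
(no output)
```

View pics/z.png

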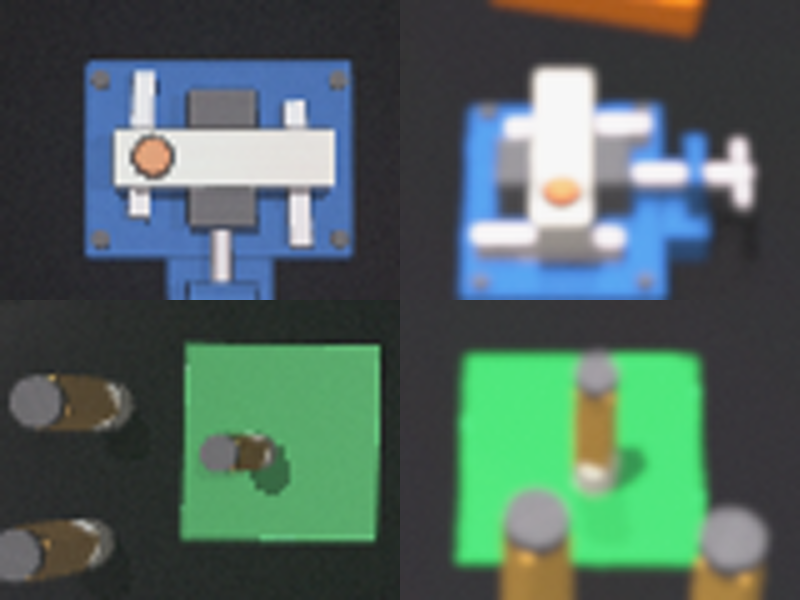

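The vise and bar look aligned with the image axes. The drift's cap is at about (148.8,210.6) in the top view and (279.4,274.4) in the side view. Next I'll measure with masks and rays.

```bash
cat > h.py <<'E'
import cv2,numpy as np
from station import arm,snapshot,camera_info
C={n:camera_info(n) for n in("side","top")}
def ray(n,p):
    c=C[n];d=c["R"].T@np.array([(p[0]-c["cx"])/c["fx"],(p[1]-c["cy"])/c["fy"],1]);return -c["R"].T@c["t"],d
def plane(n,p,z):
    o,d=ray(n,p);return o+d*(z-o[2])/d[2]
def proj(n,X):
    c=C[n];q=c["R"]@np.array(X)+c["t"];return np.array([c["fx"]*q[0]/q[2]+c["cx"],c["fy"]*q[1]/q[2]+c["cy"]])
def tri(a,b):
    (o,d),(p,e)=ray("top",a),ray("side",b)
    s=np.linalg.lstsq(np.c_[d,-e],p-o,rcond=None)[0];x,y=o+d*s[0],p+e*s[1];return (x+y)/2,np.linalg.norm(x-y)
def big(mask,roi):
    x,y,w,h=roi;m=np.zeros_like(mask);m[y:y+h,x:x+w]=mask[y:y+h,x:x+w]
    c=cv2.findContours(m,cv2.RETR_EXTERNAL,cv2.CHAIN_APPROX_NONE)[0];return max(c,key=cv2.contourArea)
def cen(c):
    m=cv2.moments(c);return np.array([m["m10"],m["m01"]])/m["m00"]
E
python3 - <<'E'
from h import *
np.set_printoptions(precision=4,suppress=True)
t=cv2.imread("pics/top0.png");s=cv2.imread("pics/side0.png")
S=6
def up(i):return cv2.resize(i,None,fx=S,fy=S,interpolation=cv2.INTER_CUBIC)
def dn(p):return (np.asarray(p,float)+.5)/S-.5
ht=cv2.cvtColor(up(t),cv2.COLOR_BGR2HSV);hs=cv2.cvtColor(up(s),cv2.COLOR_BGR2HSV)
r=lambda *a:[v*S for v in a]
def quad(m,roi):return dn(cv2.boxPoints(cv2.minAreaRect(big(m,roi))))
def show(name,q,z):
    w=np.array([plane("top",p,z)[:2] for p in q]);e=w-np.roll(w,1,0);print(name,w.mean(0),"sizes",np.linalg.norm(e,axis=1)[:2],"yaw deg",np.degrees(np.arctan2(e[:,1],e[:,0]))[:2]);return w
show("mat",quad(cv2.inRange(ht,(40,60,60),(85,255,255)),r(105,170,90,70)),.004)
m=cv2.inRange(ht,(0,0,185),(180,50,255))|cv2.inRange(ht,(0,60,120),(25,255,255))
m=cv2.morphologyEx(m,cv2.MORPH_CLOSE,np.ones((13,13)))
m=cv2.morphologyEx(m,cv2.MORPH_OPEN,np.ones((41,47)))
show("bar",quad(m,r(240,165,75,50)),.073)
show("vise plate",quad(cv2.morphologyEx(cv2.inRange(ht,(100,80,80),(125,255,255)),cv2.MORPH_CLOSE,np.ones((121,121))),r(248,168,62,43)),.025)
sp=dn(cen(big(cv2.inRange(ht,(0,70,120),(25,255,255)),r(250,180,30,25))));print("spec",sp,plane("top",sp,.0785))
# cap: grey
ct=np.array([148.8,210.6]);cs=np.array([279.4,274.0])
print("cap plane top",plane("top",ct,.104),"side",plane("side",cs,.104),"tri",tri(ct,cs))
X=plane("top",ct,.104)
print("foot proj side",proj("side",[X[0],X[1],.004]),"shank width px at z.06 (20mm)",proj("side",X*[1,1,0]+[-.01,0.01,.064])-proj("side",X*[1,1,0]+[.01,0.01,.064]))
b=cv2.inRange(hs,(8,90,60),(28,255,255))
for row in (278,280,282,284,286,288):
    x=np.where(b[row*S,270*S:290*S])[0]; print(row,270+x.min()/S if len(x) else 0,270+x.max()/S if len(x) else 0, s[row,272:288].sum(1))
for n,i,p in (("tl",t,(119,200)),):pass
print([plane("top",p,.12)[:2] for p in ((112.5,200.4),(108.8,231))], plane("top",(231,117),.13),plane("top",(178,122),.13))
E
```

```text
mat [0.4585 0.3513] sizes [0.1344 0.1346] yaw deg [90.4955  1.2763]
bar [ 0.5235 -0.0379] sizes [0.1381 0.0342] yaw deg [91.5773  1.5735]
vise plate [ 0.5257 -0.0371] sizes [0.1278 0.1784] yaw deg [  1.6157 -88.4151]
spec [265.0677 190.8076] [0.5226 0.0077 0.0785]
cap plane top [0.4511 0.3626 0.104 ] side [0.4523 0.3631 0.104 ] tri (array([0.4517, 0.3627, 0.1034]), np.float64(0.001166043176137134))
foot proj side [279.2808 294.9244] shank width px at z.06 (20mm) [7.6942 0.172 ]
278 0 0 [437 447 453 420 377 354 360 369 377 384 390 411 429 435 438 438]
280 276.0 282.3333333333333 [436 443 440 404 362 339 328 324 348 378 401 424 437 436 436 436]
282 275.8333333333333 282.1666666666667 [438 443 441 408 368 358 351 344 347 353 371 411 434 436 437 436]
284 275.6666666666667 282.0 [438 447 447 404 371 364 363 362 354 351 370 412 434 436 436 437]
286 275.6666666666667 282.0 [437 450 451 409 374 362 361 360 354 352 368 408 432 438 435 438]
288 275.5 282.0 [436 447 454 409 373 363 359 361 355 348 363 395 417 416 415 421]
[array([0.4792, 0.4691]), array([0.3868, 0.4761])] [0.7414 0.1179 0.13  ] [0.7217 0.2778 0.13  ]
```

Sizes and spacing check out: the bar is 138x34, the specimen is 45.6 mm from its centre, and the cap triangulates to z=0.103. Now the pick.

Run:
```python
from h import *
q0=arm.read_joint_positions();a=np.sqrt(.5)
x,y=.4517,.3628
best=None
for q in ([a,a,0,0],[-a,a,0,0]):
    j=arm.ik([x,y,.27],q);k=arm.ik([.5245,-.0376,.2],q);print(q,j,k)
    if j is not None and k is not None and (best is None or abs(np.array(j)-q0).max()<best[0]): best=(abs(np.array(j)-q0).max(),q)
q=best[1];print(best)
arm.movep([x,y,.27],q)
arm.line_to([x,y,.118],.12)
arm.pause(.2)
print(arm.read_time(),arm.read_tool_pos(),arm.read_ft_force())
arm.move_gripper(0.0,100)
print(arm.read_time(),arm.read_opening(),arm.read_finger_force(),arm.read_ft_force())
arm.line_to([x,y,.20],.1)
arm.pause(.3)
print(arm.read_time(),arm.read_tool_pos(),arm.read_eef_rot(),arm.read_opening(),arm.read_ft_force())
cv2.imwrite("pics/s1.png",cv2.resize(snapshot("side")[180:340,180:400],None,fx=3.4,fy=3.4,interpolation=cv2.INTER_CUBIC))
```

```text
[np.float64(0.7071067811865476), np.float64(0.7071067811865476), 0, 0] [-0.88770026  0.55013527  0.27346344  1.68600617 -0.17709027  0.92975196
 -0.54638048] [-0.18550004  0.57663428  0.32584837  1.90996432 -0.27494309  0.69820563
  0.30333186]
[np.float64(-0.7071067811865476), np.float64(0.7071067811865476), 0, 0] [-0.38430223  0.58765663 -0.53067442  1.66921403  0.34482247  0.97927678
  2.10531536] [ 0.32847002  0.59480481 -0.45284467  1.8937247   0.37352452  0.73673502
  2.80444947]
(np.float64(0.5059497639817214), [np.float64(0.7071067811865476), np.float64(0.7071067811865476), 0, 0])
2.85 [0.45192054 0.36299544 0.11857563] [ 0.56528701  0.80565228 -0.10174638]
3.4667 0.2341865798498942 97.45325446128845 [ 0.26497478 -1.04537463  2.39306564]
4.7333 [0.45158146 0.36268835 0.19952816] [ 7.07110387e-01  7.07103035e-01 -4.46156281e-04 -8.74204802e-06] 0.23727466685839155 [-0.35599121  0.42699461 -2.2710056 ]
```

View pics/s1.png

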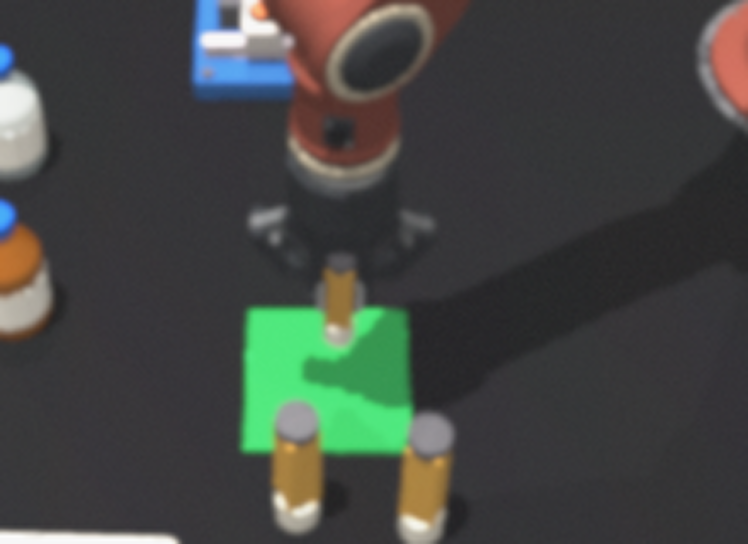

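The drift is held upright on its flats: opening is about 20.1 mm and the measured weight is 2.3 N. Next I'll carry it to the bar and press.

Run:
```python
from h import *
X,Y=.4517,.3628;x,y=.5245,-.0376
arm.line_to([X,Y,.25],.15)
arm.line_to([x,y,.25],.2)
arm.line_to([x,y,.205],.08)
arm.line_to([x,y,.193],.02)
arm.pause(.4)
b=np.mean([arm.read_ft_force() for _ in range(3)],0);print(arm.read_time(),b,arm.read_tool_pos())
z=.193;log=[]
while z>.172:
    F=arm.read_ft_force()[2]-b[2];log.append((arm.read_time(),z,arm.read_tool_pos()[2],F))
    if F>25.8: break
    z-=.0003 if F<17 else .00015
    arm.line_to([x,y,z],.005)
for i in range(4):
    arm.pause(.05);print("hold",arm.read_ft_force()-b,arm.read_time())
for l in log[::3]+log[-6:]: print("%.2f %.4f %.4f %.1f"%l)
```

```text
9.3083 [ 0.12268939 -0.12127293 -1.47700072] [ 0.52452344 -0.03760844  0.19304643]
hold [-6.69105658  1.09170405 25.0433962 ] 22.3583
hold [-6.92574879  0.78462487 25.54598529] 22.4083
hold [-6.47833486  0.28133112 25.99936599] 22.4583
hold [-6.92256192  0.94908882 26.10607798] 22.5083
9.31 0.1930 0.1930 0.0
10.06 0.1921 0.1921 -0.3
10.81 0.1912 0.1912 0.3
11.56 0.1903 0.1902 -0.8
12.31 0.1894 0.1894 0.4
13.06 0.1885 0.1885 -0.5
13.81 0.1876 0.1876 -1.3
14.56 0.1867 0.1869 1.3
15.31 0.1858 0.1867 8.9
16.06 0.1849 0.1859 9.9
16.81 0.1840 0.1850 9.3
17.56 0.1831 0.1841 10.0
18.31 0.1822 0.1832 9.5
19.06 0.1813 0.1823 9.9
19.81 0.1804 0.1822 14.8
20.56 0.1797 0.1822 20.2
21.31 0.1792 0.1821 21.7
22.06 0.1788 0.1821 24.1
21.06 0.1794 0.1821 21.4
21.31 0.1792 0.1821 21.7
21.56 0.1791 0.1821 23.1
21.81 0.1789 0.1821 23.5
22.06 0.1788 0.1821 24.1
22.31 0.1786 0.1821 26.8
```

Force is about 26 N and the bar sits hard on the parallels. I'll add one small step for margin, then lift, return the drift and release.

Run:
```python
from h import *
X,Y=.4517,.3628;x,y=.5245,-.0376
arm.line_to([x,y,.17852],.005)
f=[]
for i in range(6): arm.pause(.04); f.append(arm.read_ft_force()[2]+1.8)
print("F",np.mean(f),arm.read_time())
if np.mean(f)<26.3:
    arm.line_to([x,y,.1784],.005); arm.pause(.1); print(np.mean([arm.read_ft_force()[2]+1.8 for _ in range(3)]))
arm.line_to([x,y,.19],.02)
arm.line_to([x,y,.25],.1); arm.pause(.2)
print(arm.read_time(),arm.read_opening(),arm.read_ft_force())
cv2.imwrite("pics/s2.png",cv2.resize(snapshot("side")[90:260,180:360],None,fx=3.4,fy=3.4,interpolation=cv2.INTER_CUBIC))
arm.line_to([X,Y,.25],.2)
arm.line_to([X,Y,.13],.1); arm.pause(.2)
print(arm.read_time(),arm.read_tool_pos(),arm.read_eef_rot())
```

```text
F 27.10887335574159 23.0083
24.6833 0.23766375176478285 [-0.00630225  0.23912402 -2.35164819]
28.4667 [0.45187958 0.36298089 0.1305194 ] [7.07082387e-01 7.07130989e-01 5.11677550e-04 2.02278975e-05]
```

View pics/s2.png

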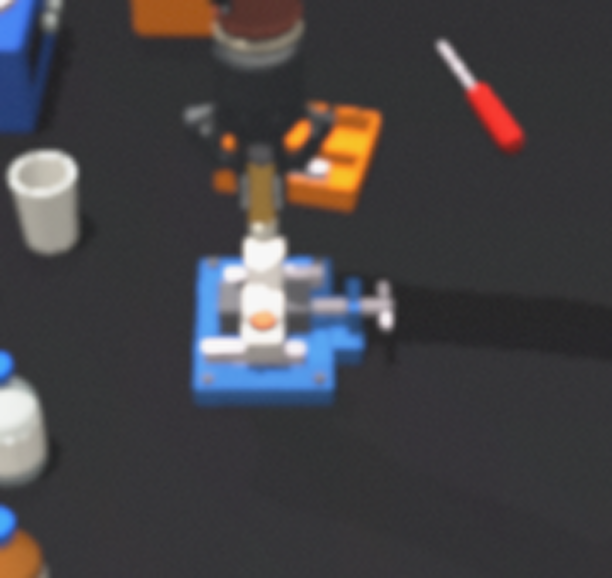

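The bar is seated, the drift hangs upright in the gripper, and nothing else has been disturbed. Now I'll lower it by feel and release.

Run:
```python
from h import *
X,Y=.4517,.3628
arm.line_to([X,Y,.1215],.03); arm.pause(.2)
b=np.mean([arm.read_ft_force()[2] for _ in range(3)]);z=.1215
while z>.114:
    z-=.0005; arm.line_to([X,Y,z],.01)
    if arm.read_ft_force()[2]-b>3.5: break
print(b,z,arm.read_tool_pos(),arm.read_ft_force(),arm.read_time())
arm.move_gripper(1.0); arm.pause(.2)
arm.line_to([X,Y,.27],.12); arm.pause(.2)
print(arm.read_time(),arm.read_ft_force())
s=snapshot("side");t=snapshot("top")
z=lambda i,x,y,w,h:cv2.resize(i[y:y+h,x:x+w],(400,300),interpolation=cv2.INTER_CUBIC)
cv2.imwrite("pics/e.png",np.hstack([z(s,220,225,100,75),z(s,215,140,100,75)]))
```

```text
-1.430090568204535 0.1175 [0.45177311 0.36285982 0.11827333] [-1.28194477 -0.80129977  4.95201296] 31.1
33.5667 [-0.04292889  0.17752517  0.87729324]
```

View pics/e.png

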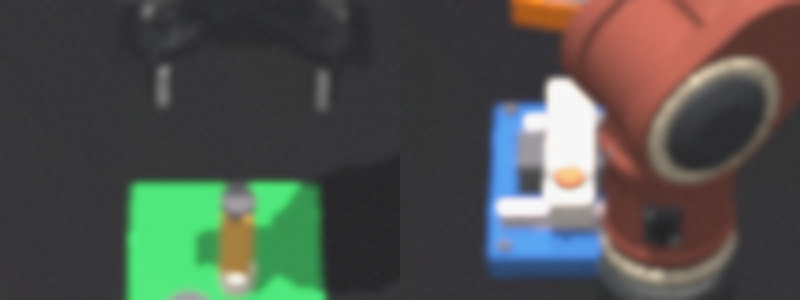

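The drift stands upright on the mat at about (237,240) in the crop, the open gripper is clear above it, and the bar is down.

```bash
python3 -c "
from station import ticket
print(ticket.finish_job())"
```

```text
the job is handed in; nothing more can be done
None
```

I pressed the bar down onto both parallels at about 27 N, stood the drift back upright on its green mat and let go, and handed the job in about 34 s into the 48 s limit; no verdict came back.

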